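# Flip a urethane vise jaw over the edge of the set-up plate

## Task

One orange urethane vise jaw lies gripping face down on the table in front of the steel set-up plate; its mate already lies on the plate, gripping face up. Without picking it up, push the jaw with the fingertips against the plate's front edge until it tips up and flips over that edge onto the plate, then push it back flush against the plate's rear rail, so that it lies beside its mate, gripping face up. Do not disturb the mate or the other things.

Things in the scene. Friction and masses are not known exactly. Their poses are not given: they have to be found in the camera images.
- jaw: the orange urethane vise jaw to turn over, a loose block of 150 g, 60 (x) x 110 (y) x 18 mm. Gripping face 48 mm wide with a 10 mm groove along y; its two long edges are bevelled 6 x 6 mm at 45 degrees. Origin at the centre of the gripping face, z towards the plain back with two screw holes. Starts gripping face down, z up, +x side about towards the plate; its sides stand upright from 6 to 18 mm
- jaw_edge_far (a point): middle of the jaw's +x long side (x = 30 mm, 12 mm from the gripping face), nearer the set-up plate at the start
- jaw_edge_near (a point): middle of the jaw's -x long side (x = -30 mm, 12 mm from the gripping face), nearer the robot at the start. The urethane is grippy: fingertips pressed against this side with some 10 N, their ends below its lower corner (6 mm above the table), carry the side upward as they rise, the jaw turning about the plate's top front corner
- jaw_end_left (a point): middle of the jaw's +y short end (y = 55 mm, 12 mm from the gripping face)
- jaw_end_right (a point): middle of the jaw's -y short end (y = -55 mm, 12 mm from the gripping face)
- setup_plate: steel set-up plate fixed on the table: 110 (x) x 440 (y) x 12 mm, z up, origin under its centre at table height. Front edge, towards the robot: an upright wall 12 mm high at x = -55 mm. Rail along the rear: front face at x = +35 mm, 16 mm high above the plate. Mate in the middle bay (y = 0); the bays at y = +-140 mm are free, and the jaw starts in front of one of them
- mate_jaw: the other jaw of the pair, same shape, lying in the middle of the set-up plate on its back, gripping face up; origin at the centre of its underside (its back), z up. Not to be disturbed
- puck: loose dented steel locator puck, 60 mm across, 28 mm high, standing on the table in front of the other bay; origin at the centre of its underside. Not to be disturbed
- lock_pin: loose chrome ball lock pin, about 90 mm long with its pull ring, 20 mm high, lying on the table along its x in front of the plate between the jaw and the puck; origin under its middle. Not to be disturbed
- wrench_case: loose black plastic torque wrench case, 400 x 85 x 58 mm, lying on the table at the left; origin at the centre of its underside. Not to be disturbed
- chip_brush: loose hand brush lying on the table at the right. Not to be disturbed
- combination_wrench: loose steel wrench lying on the table at the right. Not to be disturbed
- screw_bin: loose small grey plastic bin, 140 x 100 x 60 mm, at the right. Not to be disturbed

How it is judged:
On the way:
1. the jaw is tipped up by more than 40 degrees while its lower long side stays down at the plate's front edge (angle between jaw's own z axis and vertical between 0.7 and 2.4 rad and ((height (world z) of jaw_edge_far below 0.035 m and x of jaw_edge_far in the frame of setup_plate between -0.09 and -0.03 m) or (height (world z) of jaw_edge_near below 0.035 m and x of jaw_edge_near in the frame of setup_plate between -0.09 and -0.03 m))), for 0.05 s.
At the end, for the whole second after the job is handed in: the jaw lies flat on the set-up plate, gripping face up, its long side against the rear rail (within 5 mm and 3.4 degrees), wholly on the plate and at rest; the mate has moved less than 10 mm (angle between jaw's own z axis and vertical above 3.05 rad and z of jaw in the frame of setup_plate between 0.027 and 0.033 m and x of jaw in the frame of setup_plate between 0 and 0.008 m and y of jaw in the frame of setup_plate between -0.166 and 0.166 m and angle between the y axis of jaw and the y axis of setup_plate, either way round below 0.06 rad and linear speed of jaw below 0.01 m/s and distance of mate_jaw from where it was at the start of the episode below 0.01 m); the robot touches nothing.
It fails at once if the jaw is lifted clear: both long sides and both ends are more than 35 mm above the table at once (height (world z) of each of jaw_edge_far, jaw_edge_near, jaw_end_left, jaw_end_right above 0.035 m).
It fails at once if the mate is pushed more than 10 mm (distance of mate_jaw from where it was at the start of the episode above 0.01 m).
It fails at once if another thing on the table is moved more than 15 mm (distance of any of puck, lock_pin, wrench_case, chip_brush, combination_wrench, screw_bin from where it was at the start of the episode above 0.015 m).
It also fails if it takes over 54 s, if anything falls off the work surface, if the arm or the gripper's body presses on something with over 40 N, if the wrist force passes 120 N, or if a joint passes its speed limit or range.

## Robot

A 7-joint arm with a two-finger parallel gripper is mounted at the origin on the work surface. World frame = base frame: x ahead of the robot, y to its left, z up, the work surface at z = 0. Lengths are in m, angles in rad, forces in N, time in s.
With the tool pointing down it reaches from about 0.35 to 0.9 m from the base axis. Payload 19.9 kg.
Tool frame: the origin (TCP) lies on the centre line of the jaws, within the pads' length; the fingertips stand 14 mm ahead of it and the grasp point (between the pads) lies 5 mm behind it; z points along the fingers, y is the direction in which the jaws open and shut (so a half turn about z gives the same grasp; the last joint's range is limited). The gripper opens to 94 mm and grips with 3 to 60 N. Pads are 16 mm wide; open, the fingers measure 119 mm over their backs; the gripper's body (75 mm by 177 mm) begins 78 mm behind the grasp point.
Start: joints at [1.101, 0.417, -0.01, 1.614, 0.005, 1.111, -0.053], TCP at [0.259, -0.569, 0.219] pointing down, gripper open.
Joint ranges: [-2.81, 2.81], [-0.39, 2.02], [-1.27, 1.25], [0.06, 2.57], [-1.19, 4.33], [0.19, 2], [-2.82, 2.82]. Speed limits (rad/s): [1.89, 1.89, 2.39, 2.39, 3.01, 3.01, 3.01].

## Interface

Orientations are given as a unit quaternion [x, y, z, w].
In Python, from workcell import * gives the robot as it stands. The module is installed in compiled form; this text tells all that it offers.
- The arm moves only by the tool carry_out, never from a script. Its argument "moves" is a list of rows, each an object of numbers: "hand": the finger opening in mm, from 0 to 94; "tx", "ty", "tz": the shift along the tool's x, y, z in mm; "roll": the turn about the tool's z in rad. In form: [{"hand": .., "tx": .., "ty": .., "tz": .., "roll": ..}, ...]. A call has 1 to 20 rows; each row shifts and turns the commanded pose from where the row before left it, along the tool's axes as they then stand; what a row does not reach is not made up. A row lasts 1/12 s, in which the tool goes at most 41.7 mm and 7.16 degrees, less where a joint would pass 70% of its speed; a pose out of reach is approached as far as the arm can. A call is refused whole if a number of a shift passes 41.7 or a number of a turn 0.125, either way. A call with a gripper value outside its range is refused whole. The fingers move at their own pace and stop on an object; "newtons" is the grip in N (left out, the last holds). Time passes only in rows, so rows that do not move let the fingers close. It gives the time, the measured TCP pose, the force and the opening at its end, in the units of the state.
- get_state(): the state, without advancing time (a new reading comes with each control period).
- grab_frame(name): name is "scene" or "top" or "wrist"; returns the picture (400x640x3 uint8, blue, green, red); there is no depth.
- calibration(name): a dict with "fov_y" (degrees; the focal length in pixels is half the picture's height over the tangent of half this angle, whatever the lens; pixels are square), "cx", "cy" (the principal point, pixels), "T" (4x4, takes a point from camera to world coordinates). Camera axes: x right, y down, z forward; pixel columns grow to the right and rows downward; lengths in m; the calibration is good to about 2 mm. The wrist camera is an equidistant fisheye: a pixel r from the principal point sees the ray r / f radians off the axis. A picture is of the moment at which its call begins: read the wrist's pose just before it. calibration takes no time and is no camera call; for the wrist camera it gives the pose at the moment of the call.
- hand_in(): hands the job in, once; it reports no verdict.
Trained networks look in the newest picture that a camera, given by its name, has taken for a name from the list of things; names that differ only in an ending like _2 or _b are one class to them, and where a whole thing is asked for, a point or a joint stands for the part that bears it (a point fixed in the world has none). Each returns a list of dicts, best first, with "p" (0 to 1); they miss things now and then, are a little off and sometimes report something else, mostly with a low value. They report only what shows in the picture. A call takes as long as a camera call.
- search_frame(query, camera): "position" ([column, row] in pixels, amid what is visible of it).
The state is a dict: "clock": time; "joints": joint angles; "dq": joint speeds; "joint_efforts": joint torques, N m; "tcp_pos": TCP position; "tool_rot": TCP orientation; "ft_force": force on the tool from outside, world axes, zero at the start; "moment": the same for the moment, N m; "width": opening from 0.0 (shut) to 1.0 (fully open).
Only numpy, scipy, OpenCV 4.12 (cv2) and the standard library are available. Lean on these libraries where they do the work, as an engineer would, in place of code of your own. Each camera call takes 0.05 s, during which the arm holds its last target.

## Working session

There is one attempt and no reset: what is moved stays moved. The work goes in short steps, Python scripts to look and compute and a tool call to move; the robot and the scene stay as the last step left them, time stands still between calls to the robot, and variables do not carry over. Pictures are saved under pics/ and viewed, and the job is handed in when it is done.

Besides the shell and the picture viewer there is one more tool, called after "Call:" as a command line: name --argument value ..., lists and objects as JSON in quotes. carry_out: Moves the arm, as the interface text tells. Its arguments: {"type":"object","properties":{"moves":{"type":"array","items":{"type":"object","properties":{"hand":{"type":"number"},"tx":{"type":"number"},"ty":{"type":"number"},"tz":{"type":"number"},"roll":{"type":"number"}}}},"newtons":{"type":"number"}},"required":["moves"]}

```bash
mkdir -p pics
python3 - <<'E'
from workcell import *
import cv2,numpy as np
s=get_state(); print(s)
for n in ["scene","top"]:
    f=grab_frame(n); cv2.imwrite(f"pics/{n}0.png",f); c=calibration(n); print(n,c)
for q in ["jaw","mate_jaw","setup_plate","lock_pin","puck"]:
    print(q,[(d["p"],d["position"]) for d in search_frame(q,"top")][:3])
E
```

```text
{'clock': 0.0, 'joints': array([ 1.10148446,  0.41796356, -0.01035088,  1.61418044,  0.00471911,
        1.11070353, -0.05302143]), 'dq': array([-0.00041875, -0.00049789, -0.00014449,  0.00126593, -0.00081269,
        0.00028731, -0.00155898]), 'joint_efforts': array([-2.11882703e-03, -8.51248670e+01,  6.37506321e-01, -4.25984216e+01,
       -4.88952873e-02,  1.87686877e-02,  2.05676843e-04]), 'tcp_pos': array([ 0.25915831, -0.56833347,  0.21882894]), 'tool_rot': array([ 9.77204889e-01,  2.12297494e-01, -1.74092701e-04, -5.90289399e-04]), 'ft_force': array([0.30893162, 0.2174218 , 0.77544615]), 'moment': array([-0.08706587, -0.00740136, -0.00969402]), 'width': 1.0012038105573582}
scene {'fov_y': 51.8777426555035, 'cx': 323.6785271260417, 'cy': 194.55261521193077, 'T': array([[-0.49224622,  0.58597794, -0.64367966,  1.31033528],
       [ 0.87019432,  0.3131422 , -0.38039954,  0.37695112],
       [-0.02134247, -0.74737662, -0.66405774,  0.80365735],
       [ 0.        ,  0.        ,  0.        ,  1.        ]])}
top {'fov_y': 54.7408033849629, 'cx': 320.9915249068872, 'cy': 201.28405495948707, 'T': array([[ 0.01067588, -0.99748398,  0.07008377,  0.46724779],
       [-0.99989517, -0.00996352,  0.0105061 , -0.0878791 ],
       [-0.00978139, -0.07018858, -0.99748578,  1.0857083 ],
       [ 0.        ,  0.        ,  0.        ,  1.        ]])}
jaw [(0.6, [246.1, 213.2])]
mate_jaw [(0.59, [294.8, 166.3])]
setup_plate [(0.79, [298.2, 179.5])]
lock_pin [(0.54, [287.3, 222.4])]
puck [(0.78, [336.7, 215.3])]
```

Run:
```python
import cv2
f=cv2.imread("pics/top0.png"); c=f[120:270,190:390]; cv2.imwrite("pics/topcrop.png",cv2.resize(c,None,fx=4,fy=4,interpolation=cv2.INTER_CUBIC))
```

```text
(no output)
```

View pics/top0.png

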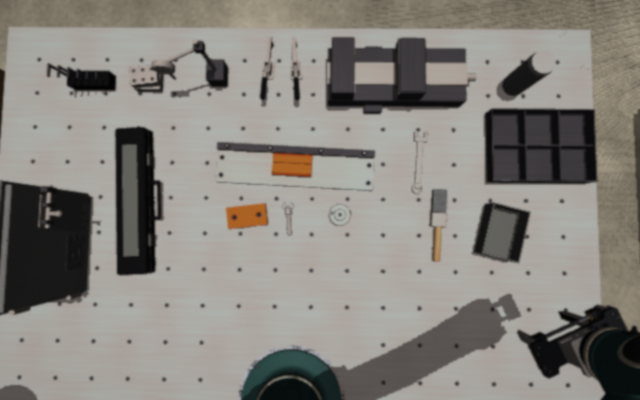

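View pics/topcrop.png

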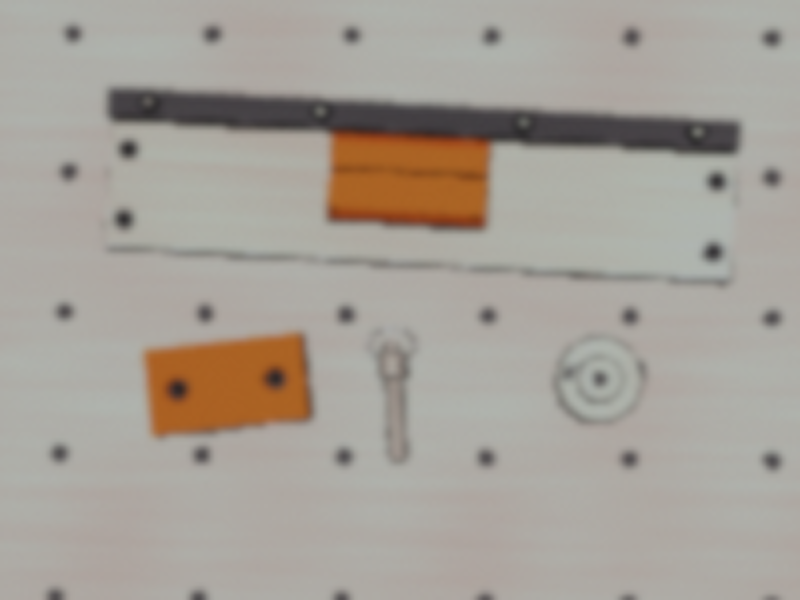

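View pics/scene0.png

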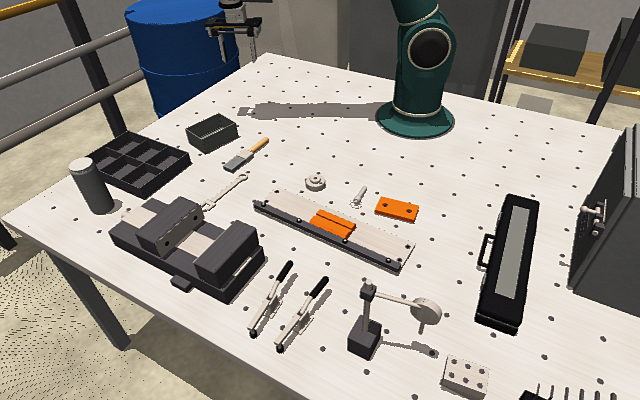

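```bash
cat > h.py <<'E'
import numpy as np
from workcell import *
def proj(px,z,name="top",c=None):
    c=c or calibration(name); f=200/np.tan(np.radians(c["fov_y"])/2)
    T=np.array(c["T"]); d=T[:3,:3]@np.array([(px[0]-c["cx"])/f,(px[1]-c["cy"])/f,1]); o=T[:3,3]
    return o+d*(z-o[2])/d[2]
E
python3 - <<'E'
from h import *
cr=lambda p:((p[0]-1.5)/4+190,(p[1]-1.5)/4+120)
P=lambda p,z:proj(cr(p),z)
for n,z,l in [("jaw",.018,[(145,351),(301,334),(311,418),(154,436)]),("front",.012,[(107,248),(729,282)]),("rail",.028,[(110,120),(738,152)]),("mate",.03,[(330,131),(490,140),(487,228),(328,220)]),("pin",.01,[(392,330),(392,460)]),("holes",.018,[(177,389),(275,378)])]:
    p=np.array([P(a,z) for a in l]); print(n,np.round(p,4).tolist(),np.round(p.mean(0),4))
    d=p[0]-p[1]; print(" yaw",np.degrees(np.arctan2(-d[0],d[1])),np.linalg.norm(d))
E
```

```text
jaw [[0.5227, 0.1871, 0.018], [0.5356, 0.079, 0.018], [0.4775, 0.0708, 0.018], [0.464, 0.1792, 0.018]] [0.4999 0.129  0.018 ]
 yaw 6.805597572158478 0.10887306137565374
front [[0.595, 0.2173, 0.012], [0.5753, -0.2181, 0.012]] [ 5.852e-01 -4.000e-04  1.200e-02]
 yaw -2.5922514945216393 0.4359023126140018
rail [[0.6825, 0.2134, 0.028], [0.664, -0.2223, 0.028]] [ 0.6732 -0.0044  0.028 ]
 yaw -2.444515503346842 0.43601291014453497
mate [[0.6758, 0.0599, 0.03], [0.6704, -0.0509, 0.03], [0.6092, -0.0496, 0.03], [0.6137, 0.0601, 0.03]] [0.6423 0.0049 0.03  ]
 yaw -2.7498090210050092 0.11093758402855051
pin [[0.5395, 0.0166, 0.01], [0.4491, 0.0151, 0.01]] [0.4943 0.0159 0.01  ]
 yaw -89.04062237318348 0.09046232329059749
holes [[0.4966, 0.1641, 0.018], [0.5049, 0.0963, 0.018]] [0.5007 0.1302 0.018 ]
 yaw 6.994156894897057 0.06828709480470425
```

Call:
carry_out --moves '[{"roll":0.0945,"hand":50},{"roll":0.0945},{"roll":0.0945},{"roll":0.0945},{"roll":0.0945},{"tx":0}]'

```text
validation failed for argument at $.mo...
```

Call:
carry_out --moves '[{"tx":7,"ty":-35},{"tx":7,"ty":-35},{"tx":7,"ty":-35},{"tx":7,"ty":-35},{"tx":7,"ty":-35},{"tx":7,"ty":-35},{"tx":7,"ty":-35},{"tx":7,"ty":-35},{"tx":7,"ty":-35},{"tx":7,"ty":-35},{"tx":7,"ty":-35},{"tx":7,"ty":-35},{"tx":7,"ty":-35},{"tx":7,"ty":-35},{"tx":7,"ty":-35},{"tx":7,"ty":-35},{"tx":7,"ty":-35},{"tx":7,"ty":-35},{"tx":7,"ty":-35},{"tx":7,"ty":-35}]'

```text
validation failed for argument at $.mo...
```

Call:
carry_out --moves '[{"tx":0},{"tx":0},{"tx":0}]'

```text
validation failed for argument at $.mo...
```

Call:
carry_out --moves '[{"hand":50,"tx":0,"ty":0,"tz":0,"roll":0.0945},{"hand":50,"tx":0,"ty":0,"tz":0,"roll":0.0945},{"hand":50,"tx":0,"ty":0,"tz":0,"roll":0.0945},{"hand":50,"tx":0,"ty":0,"tz":0,"roll":0.0945},{"hand":50,"tx":0,"ty":0,"tz":0,"roll":0.0945},{"hand":50,"tx":0,"ty":0,"tz":0,"roll":0}]'

```text
clock: 0.85
tcp_pos: [0.2594, -0.5686, 0.2194]
tool_rot: [1.0, -0.025, -0.0, -0.0]
ft_force: [0.0, 0.3, 0.9]
width: 0.608
```

Call:
carry_out --moves '[{"hand":50,"tx":7,"ty":-35,"tz":0,"roll":-0.006},{"hand":50,"tx":7,"ty":-35,"tz":0,"roll":0},{"hand":50,"tx":7,"ty":-35,"tz":0,"roll":0},{"hand":50,"tx":7,"ty":-35,"tz":0,"roll":0},{"hand":50,"tx":7,"ty":-35,"tz":0,"roll":0},{"hand":50,"tx":7,"ty":-35,"tz":0,"roll":0},{"hand":50,"tx":7,"ty":-35,"tz":0,"roll":0},{"hand":50,"tx":7,"ty":-35,"tz":0,"roll":0},{"hand":50,"tx":7,"ty":-35,"tz":0,"roll":0},{"hand":50,"tx":7,"ty":-35,"tz":0,"roll":0},{"hand":50,"tx":7,"ty":-35,"tz":0,"roll":0},{"hand":50,"tx":7,"ty":-35,"tz":0,"roll":0},{"hand":50,"tx":7,"ty":-35,"tz":0,"roll":0},{"hand":50,"tx":7,"ty":-35,"tz":0,"roll":0},{"hand":50,"tx":7,"ty":-35,"tz":0,"roll":0},{"hand":50,"tx":7,"ty":-35,"tz":0,"roll":0},{"hand":50,"tx":7,"ty":-35,"tz":0,"roll":0},{"hand":50,"tx":7,"ty":-35,"tz":0,"roll":0},{"hand":50,"tx":7,"ty":-35,"tz":0,"roll":0},{"hand":50,"tx":7,"ty":-35,"tz":0,"roll":0}]'

```text
clock: 2.52
tcp_pos: [0.4266, 0.1271, 0.2198]
tool_rot: [1.0, -0.018, 0.0, 0.0]
ft_force: [0.2, -0.3, -0.3]
width: 0.53
```

Call:
carry_out --moves '[{"hand":50,"tx":0,"ty":0,"tz":0,"roll":0},{"hand":50,"tx":0,"ty":0,"tz":0,"roll":0},{"hand":50,"tx":0,"ty":0,"tz":0,"roll":0}]'

```text
clock: 2.77
tcp_pos: [0.4263, 0.1249, 0.2193]
tool_rot: [1.0, -0.018, -0.0, 0.0]
ft_force: [-0.1, 0.1, -0.8]
width: 0.535
```

Run:
```python
from h import *
import cv2
print(get_state()); f=grab_frame("wrist"); cv2.imwrite("pics/w1.png",f); c=calibration("wrist"); print(c)
```

```text
{'clock': 2.7667, 'joints': array([ 0.18075612,  0.12019401, -0.56986571,  2.0250137 ,  0.07624881,
        1.01702466, -2.0333816 ]), 'dq': array([ 0.01607246, -0.01006474,  0.01123562,  0.00767976, -0.00146241,
        0.00141036, -0.0087501 ]), 'joint_efforts': array([-1.96397580e+00, -4.61784875e+01, -3.88962775e+00, -4.11196017e+01,
        3.91449503e-03, -1.22074834e-01, -9.83629259e-02]), 'tcp_pos': array([0.4263219 , 0.1248623 , 0.21930895]), 'tool_rot': array([ 9.99832776e-01, -1.82854753e-02, -2.03032837e-04,  1.41026798e-04]), 'ft_force': array([-0.10767226,  0.12974557, -0.83196561]), 'moment': array([ 0.01586897,  0.01933228, -0.0236892 ]), 'width': 0.5350849794804217}
{'fov_y': 65.70646984690485, 'cx': 322.7356982160343, 'cy': 205.72869602885356, 'T': array([[-0.03875465, -0.9589336 , -0.28097052,  0.50909023],
       [-0.99924757,  0.0376236 ,  0.00942076,  0.12223657],
       [ 0.00153724,  0.28112421, -0.95967016,  0.38383393],
       [ 0.        ,  0.        ,  0.        ,  1.        ]])}
```

View pics/w1.png

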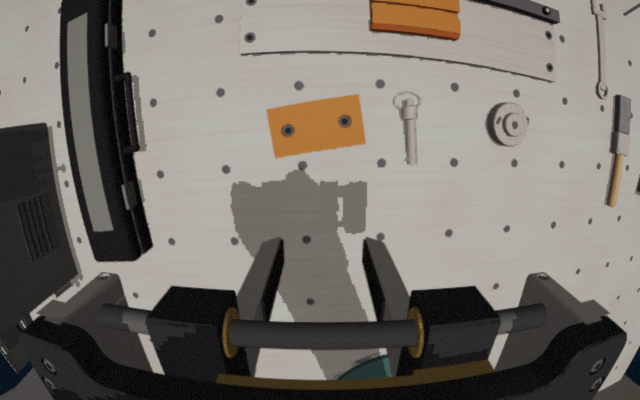

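```bash
cat >> h.py <<'E'
def wproj(px,z,c):
    f=200/np.tan(np.radians(c["fov_y"])/2); T=np.array(c["T"])
    v=np.array([px[0]-c["cx"],px[1]-c["cy"]]); r=np.linalg.norm(v); th=r/f
    d=np.array([*(v/r*np.sin(th)),np.cos(th)]); d=T[:3,:3]@d; o=T[:3,3]
    return o+d*(z-o[2])/d[2]
E
python3 - <<'E'
from h import *
c=calibration("wrist")
for n,z,l in [("jaw",.018,[(267,109),(359,95),(366,144),(276,157)]),("front",.012,[(241,53),(554,79)]),("mate",.03,[(371,27),(458,37)]),("pin",.01,[(406,93),(412,163)])]:
    p=np.array([wproj(a,z,c) for a in l]); print(n,np.round(p,4).tolist(),np.round(p.mean(0),4)); d=p[0]-p[1]; print(np.degrees(np.arctan2(-d[0],d[1])),np.linalg.norm(d))
E
```

```text
jaw [[0.5228, 0.1866, 0.018], [0.5346, 0.0784, 0.018], [0.4762, 0.0716, 0.018], [0.4648, 0.1793, 0.018]] [0.4996 0.129  0.018 ]
6.205107906459325 0.1088635884905489
front [[0.5957, 0.2169, 0.012], [0.5781, -0.216, 0.012]] [5.869e-01 5.000e-04 1.200e-02]
-2.330453945143788 0.4331730524004652
mate [[0.615, 0.0627, 0.03], [0.6102, -0.0449, 0.03]] [0.6126 0.0089 0.03  ]
-2.5474959361986556 0.10763106813851218
pin [[0.538, 0.0195, 0.01], [0.4509, 0.0122, 0.01]] [0.4945 0.0158 0.01  ]
-85.22716700325128 0.08744666189533346
```

Call:
carry_out --moves '[{"hand":50,"tx":0,"ty":-4,"tz":25,"roll":0.006},{"hand":50,"tx":0,"ty":0,"tz":30,"roll":0},{"hand":50,"tx":0,"ty":0,"tz":30,"roll":0},{"hand":50,"tx":0,"ty":0,"tz":30,"roll":0},{"hand":50,"tx":0,"ty":0,"tz":30,"roll":0},{"hand":50,"tx":0,"ty":0,"tz":25,"roll":0},{"hand":50,"tx":0,"ty":0,"tz":15,"roll":0},{"hand":50,"tx":0,"ty":0,"tz":10,"roll":0},{"hand":50,"tx":0,"ty":0,"tz":5,"roll":0},{"hand":50,"tx":0,"ty":0,"tz":0,"roll":0},{"hand":50,"tx":0,"ty":0,"tz":0,"roll":0}]'

```text
clock: 3.73
tcp_pos: [0.427, 0.1292, 0.0201]
tool_rot: [1.0, -0.022, 0.0, -0.0]
ft_force: [-0.9, 0.2, 0.6]
width: 0.533
```

Call:
carry_out --moves '[{"hand":50,"tx":8,"ty":0,"tz":3,"roll":0},{"hand":50,"tx":8,"ty":0,"tz":0,"roll":0},{"hand":50,"tx":6,"ty":0,"tz":0,"roll":0},{"hand":50,"tx":5,"ty":0,"tz":0,"roll":0},{"hand":50,"tx":5,"ty":0,"tz":0,"roll":0},{"hand":50,"tx":5,"ty":0,"tz":0,"roll":0},{"hand":50,"tx":5,"ty":0,"tz":0,"roll":0},{"hand":50,"tx":5,"ty":-1,"tz":0,"roll":0},{"hand":50,"tx":5,"ty":-2,"tz":0,"roll":0},{"hand":50,"tx":5,"ty":-2,"tz":0,"roll":0},{"hand":50,"tx":5,"ty":-2,"tz":0,"roll":0},{"hand":50,"tx":5,"ty":-2,"tz":0,"roll":0},{"hand":50,"tx":5,"ty":-2,"tz":0,"roll":0},{"hand":50,"tx":5,"ty":-2,"tz":0,"roll":0},{"hand":50,"tx":5,"ty":-1,"tz":0,"roll":0},{"hand":50,"tx":0,"ty":0,"tz":0,"roll":0},{"hand":50,"tx":0,"ty":0,"tz":0,"roll":0}]'

```text
clock: 5.15
tcp_pos: [0.5093, 0.1397, 0.0164]
tool_rot: [1.0, -0.022, 0.0, -0.0]
ft_force: [-0.6, 0.3, 0.8]
width: 0.533
```

Run:
```python
from h import *
import cv2
s=get_state();print(s["tcp_pos"],s["ft_force"]); f=grab_frame("wrist"); cv2.imwrite("pics/w2.png",f)
f=grab_frame("top");cv2.imwrite("pics/t2.png",cv2.resize(f[130:260,200:400],None,fx=4,fy=4,interpolation=cv2.INTER_CUBIC))
```

```text
[0.50934557 0.13971279 0.01639761] [-0.61975194  0.34447751  0.81750398]
```

View pics/w2.png

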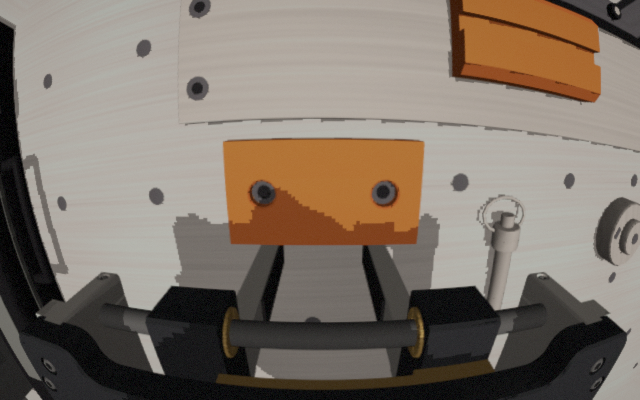

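View pics/t2.png

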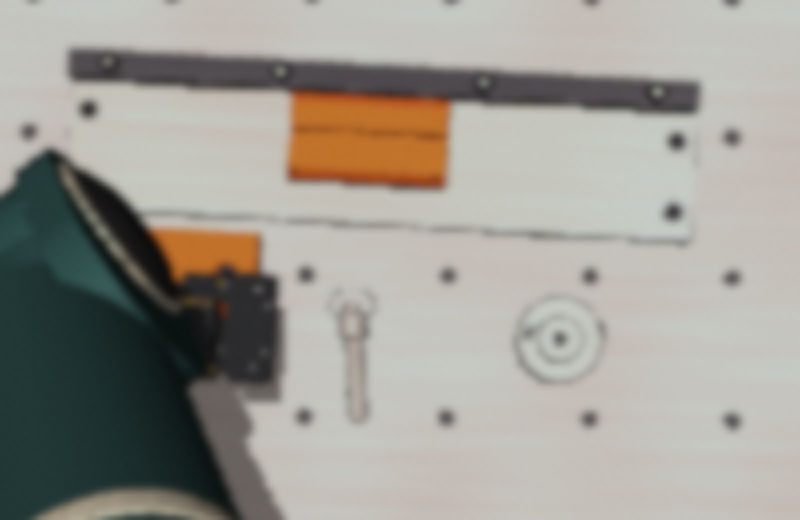

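Call:
carry_out --moves '[{"hand":50,"tx":4,"ty":0,"tz":0,"roll":0},{"hand":50,"tx":4,"ty":0,"tz":0,"roll":0},{"hand":50,"tx":3,"ty":0,"tz":0,"roll":0},{"hand":50,"tx":2,"ty":0,"tz":0,"roll":0},{"hand":50,"tx":1,"ty":0,"tz":0,"roll":0},{"hand":50,"tx":1,"ty":0,"tz":0,"roll":0},{"hand":50,"tx":0,"ty":0,"tz":0,"roll":0}]'

```text
clock: 5.83
tcp_pos: [0.5219, 0.1391, 0.016]
tool_rot: [1.0, -0.022, -0.002, 0.001]
ft_force: [-16.4, -0.1, 10.4]
width: 0.533
```

Call:
carry_out --moves '[{"hand":50,"tx":0,"ty":0,"tz":-2,"roll":0},{"hand":50,"tx":0,"ty":0,"tz":-2,"roll":0},{"hand":50,"tx":0,"ty":0,"tz":-2,"roll":0},{"hand":50,"tx":0,"ty":0,"tz":-2,"roll":0},{"hand":50,"tx":0,"ty":0,"tz":0,"roll":0}]'

```text
clock: 6.25
tcp_pos: [0.5221, 0.139, 0.0239]
tool_rot: [1.0, -0.022, -0.002, 0.0]
ft_force: [-11.3, 1.9, -0.0]
width: 0.532
```

Run:
```python
from h import *
import cv2
s=get_state();print(s["tcp_pos"],s["ft_force"]); f=grab_frame("wrist"); cv2.imwrite("pics/w3.png",f)
f=grab_frame("scene");cv2.imwrite("pics/s3.png",cv2.resize(f[150:290,240:440],None,fx=4,fy=4,interpolation=cv2.INTER_CUBIC))
```

```text
[0.52207481 0.13903983 0.02390637] [-11.27337895   1.91753428  -0.03688422]
```

View pics/w3.png

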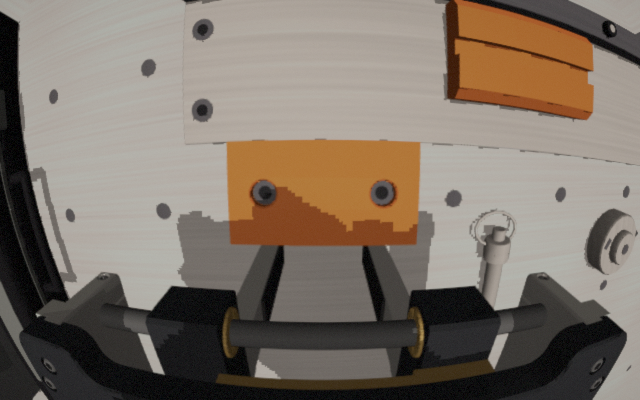

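View pics/s3.png

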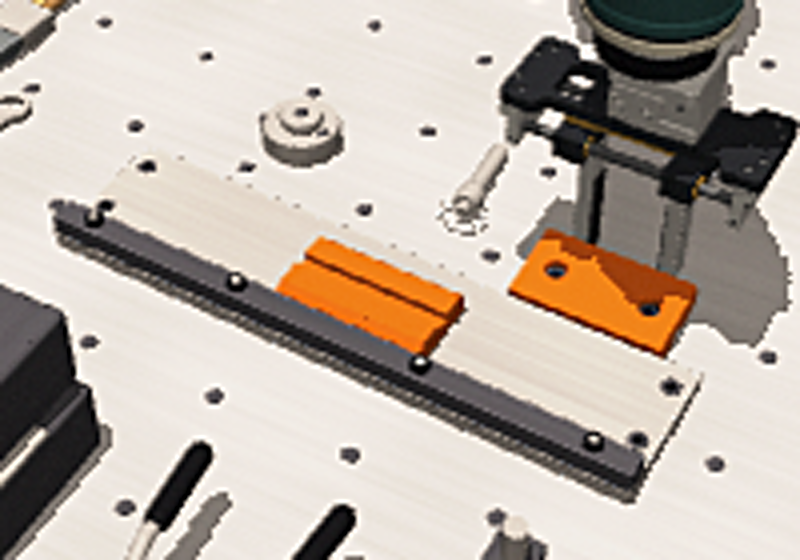

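Call:
carry_out --moves '[{"hand":50,"tx":0,"ty":0,"tz":-3,"roll":0},{"hand":50,"tx":0,"ty":0,"tz":-3,"roll":0},{"hand":50,"tx":0.5,"ty":0,"tz":-3,"roll":0},{"hand":50,"tx":1,"ty":0,"tz":-3,"roll":0},{"hand":50,"tx":0,"ty":0,"tz":0,"roll":0}]'

```text
clock: 6.77
tcp_pos: [0.524, 0.139, 0.0362]
tool_rot: [1.0, -0.022, -0.002, 0.0]
ft_force: [-10.1, 1.4, 2.7]
width: 0.533
```

Run:
```python
from h import *
import cv2
s=get_state();print(s["tcp_pos"],s["ft_force"]); f=grab_frame("wrist"); cv2.imwrite("pics/w4.png",f)
f=grab_frame("scene");cv2.imwrite("pics/s4.png",cv2.resize(f[150:290,240:440],None,fx=4,fy=4,interpolation=cv2.INTER_CUBIC))
```

```text
[0.52398932 0.13897237 0.03623791] [-10.14171427   1.4240615    2.69936941]
```

View pics/w4.png

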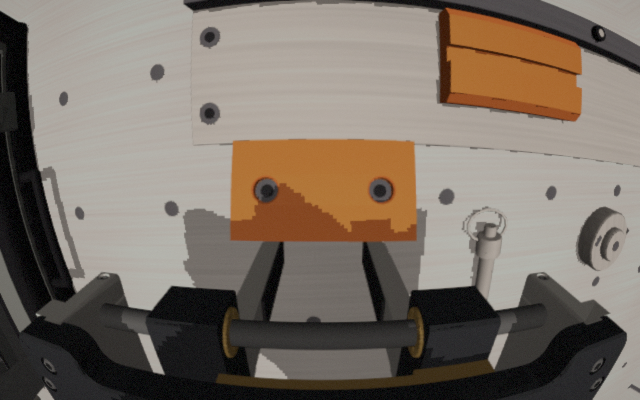

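View pics/s4.png

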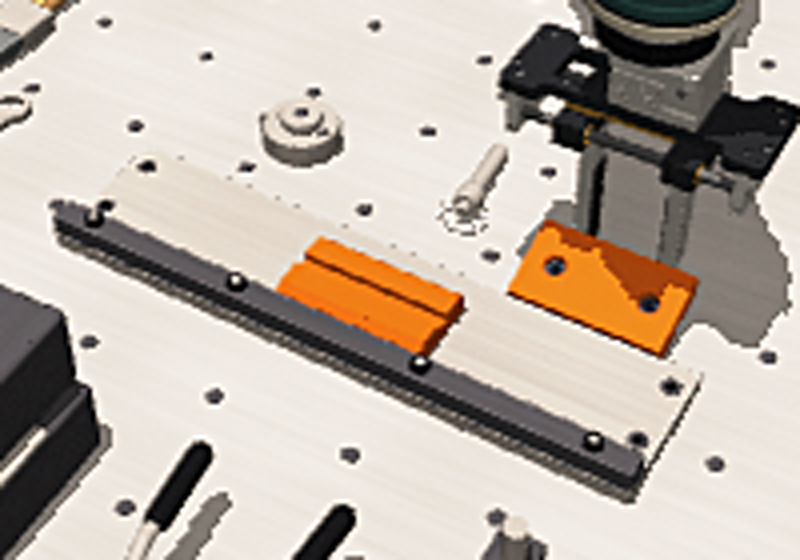

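Call:
carry_out --moves '[{"hand":50,"tx":0.8,"ty":0,"tz":-3,"roll":0},{"hand":50,"tx":1,"ty":0,"tz":-3,"roll":0},{"hand":50,"tx":1.2,"ty":0,"tz":-3,"roll":0},{"hand":50,"tx":1.4,"ty":0,"tz":-3,"roll":0},{"hand":50,"tx":0,"ty":0,"tz":0,"roll":0}]'

```text
clock: 7.28
tcp_pos: [0.5285, 0.1388, 0.0484]
tool_rot: [1.0, -0.022, -0.002, 0.0]
ft_force: [-12.3, 0.0, 6.3]
width: 0.532
```

Call:
carry_out --moves '[{"hand":50,"tx":1.6,"ty":0,"tz":-3,"roll":0},{"hand":50,"tx":1.9,"ty":0,"tz":-3,"roll":0},{"hand":50,"tx":0,"ty":0,"tz":0,"roll":0}]'

```text
clock: 7.53
tcp_pos: [0.532, 0.1386, 0.0544]
tool_rot: [1.0, -0.022, -0.002, 0.0]
ft_force: [-13.1, -0.1, 8.0]
width: 0.535
```

Run:
```python
from h import *
import cv2
s=get_state();print(s["tcp_pos"],s["ft_force"]); f=grab_frame("wrist"); cv2.imwrite("pics/w5.png",f)
f=grab_frame("scene");cv2.imwrite("pics/s5.png",cv2.resize(f[150:290,240:440],None,fx=4,fy=4,interpolation=cv2.INTER_CUBIC))
```

```text
[0.53200656 0.13863212 0.05444835] [-13.12994687  -0.09821594   7.99784551]
```

View pics/w5.png

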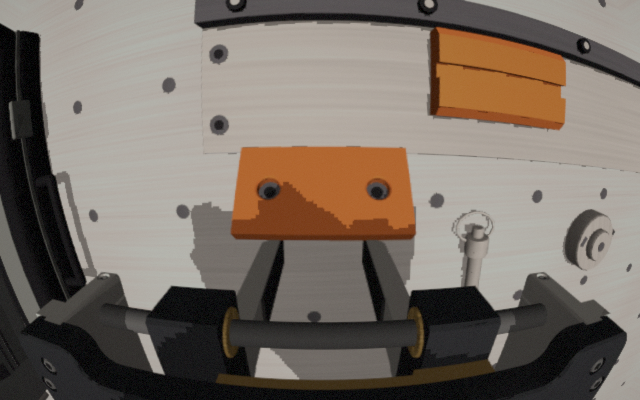

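View pics/s5.png

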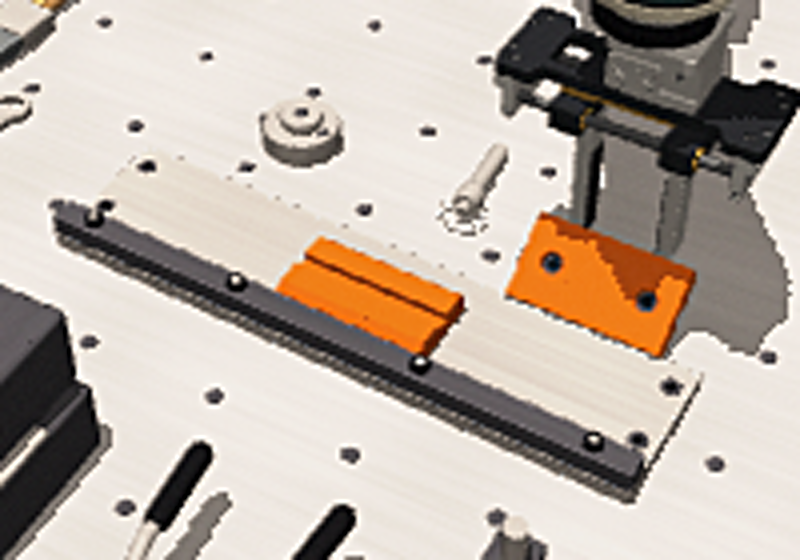

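Call:
carry_out --moves '[{"hand":50,"tx":2,"ty":0,"tz":-1.5,"roll":0},{"hand":50,"tx":2,"ty":0,"tz":-1,"roll":0},{"hand":50,"tx":2,"ty":0,"tz":-1,"roll":0},{"hand":50,"tx":0,"ty":0,"tz":0,"roll":0}]'

```text
clock: 7.97
tcp_pos: [0.5348, 0.1386, 0.0572]
tool_rot: [1.0, -0.022, -0.005, 0.001]
ft_force: [-33.3, 0.1, 23.8]
width: 0.53
```

Run:
```python
from h import *
import cv2
s=get_state();print(s["tcp_pos"],s["ft_force"]); f=grab_frame("wrist"); cv2.imwrite("pics/w6.png",f)
f=grab_frame("scene");cv2.imwrite("pics/s6.png",cv2.resize(f[150:290,240:440],None,fx=4,fy=4,interpolation=cv2.INTER_CUBIC))
```

```text
[0.53475701 0.13857642 0.05720889] [-33.27192257   0.13467976  23.79907353]
```

View pics/w6.png

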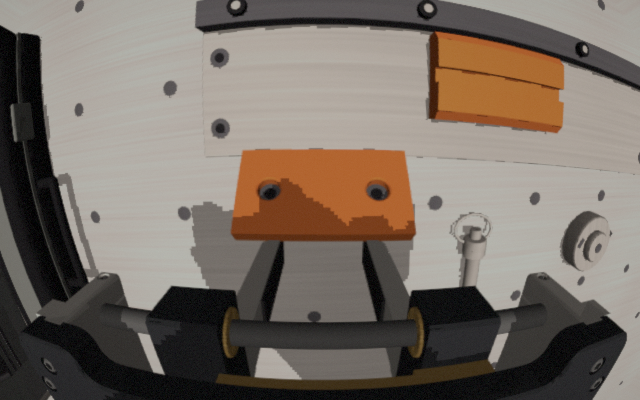

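View pics/s6.png

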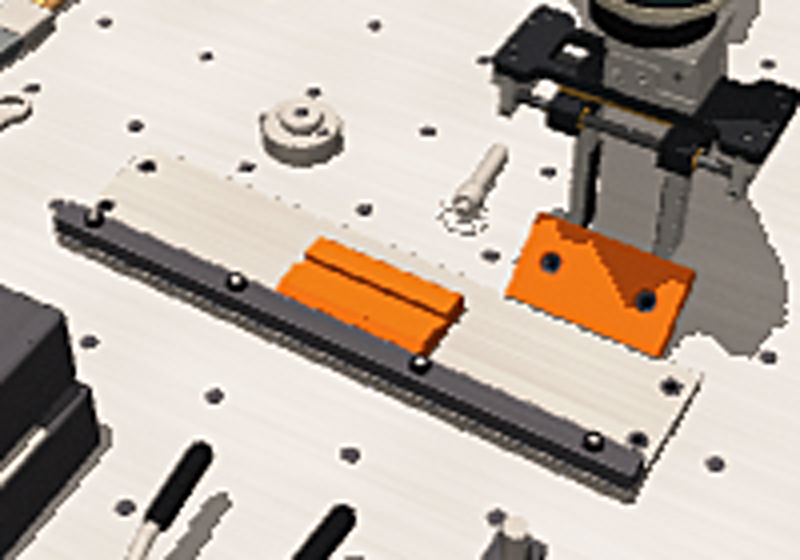

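Call:
carry_out --moves '[{"hand":50,"tx":0,"ty":0,"tz":-3,"roll":0},{"hand":50,"tx":0,"ty":0,"tz":-3,"roll":0},{"hand":50,"tx":0.5,"ty":0,"tz":-2,"roll":0},{"hand":50,"tx":0,"ty":0,"tz":0,"roll":0}]'

```text
clock: 8.4
tcp_pos: [0.5406, 0.1383, 0.0663]
tool_rot: [1.0, -0.022, 0.0, -0.0]
ft_force: [-1.9, -0.3, 1.2]
width: 0.529
```

Run:
```python
from h import *
import cv2
f=grab_frame("wrist"); cv2.imwrite("pics/w7.png",f)
f=grab_frame("scene");cv2.imwrite("pics/s7.png",cv2.resize(f[150:290,240:440],None,fx=4,fy=4,interpolation=cv2.INTER_CUBIC))
```

```text
(no output)
```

View pics/w7.png

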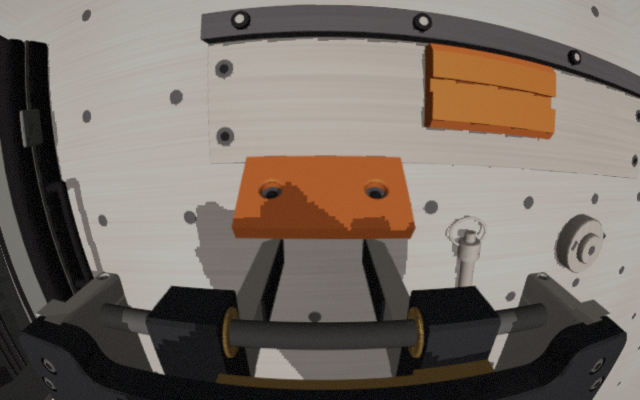

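View pics/s7.png

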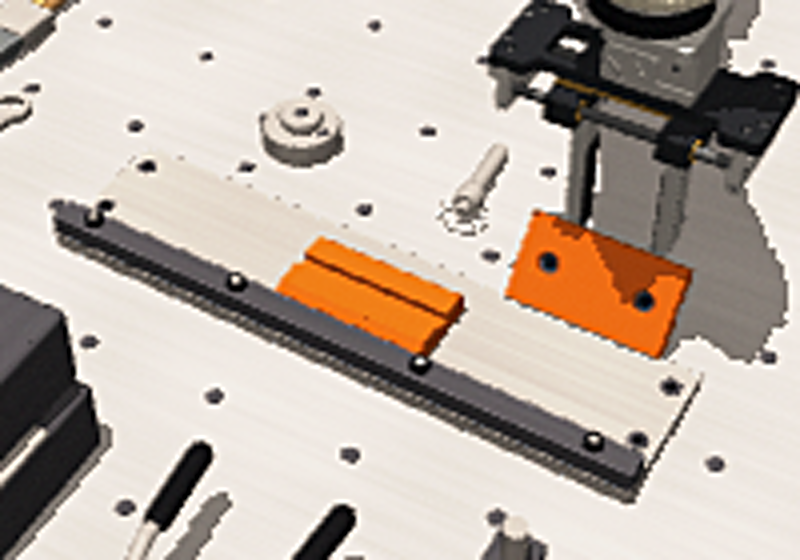

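Call:
carry_out --moves '[{"hand":50,"tx":2.5,"ty":0,"tz":-2,"roll":0},{"hand":50,"tx":2.5,"ty":0,"tz":-1.5,"roll":0},{"hand":50,"tx":2.5,"ty":0,"tz":-1.5,"roll":0},{"hand":50,"tx":0,"ty":0,"tz":0,"roll":0}]'

```text
clock: 8.83
tcp_pos: [0.5476, 0.1381, 0.0715]
tool_rot: [1.0, -0.022, -0.0, 0.0]
ft_force: [-9.1, 0.0, 10.9]
width: 0.531
```

Call:
carry_out --moves '[{"hand":50,"tx":2,"ty":0,"tz":-1,"roll":0},{"hand":50,"tx":2,"ty":0,"tz":-1,"roll":0},{"hand":50,"tx":0,"ty":0,"tz":0,"roll":0}]'

```text
clock: 9.08
tcp_pos: [0.5519, 0.1379, 0.0735]
tool_rot: [1.0, -0.022, 0.0, -0.0]
ft_force: [-4.2, 0.2, 7.5]
width: 0.529
```

Run:
```python
from h import *
import cv2
f=grab_frame("wrist"); cv2.imwrite("pics/w8.png",f)
f=grab_frame("scene");cv2.imwrite("pics/s8.png",cv2.resize(f[150:290,240:440],None,fx=4,fy=4,interpolation=cv2.INTER_CUBIC))
```

```text
(no output)
```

View pics/w8.png

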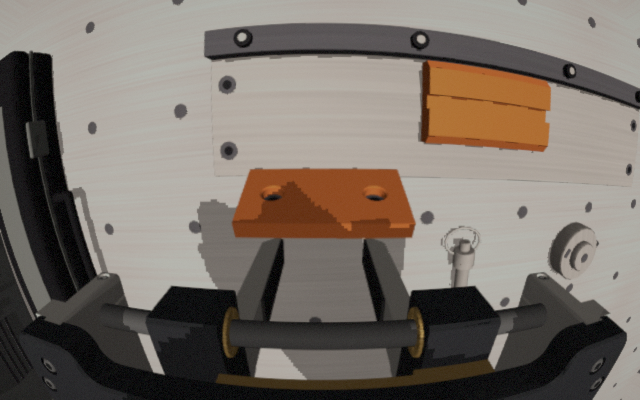

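View pics/s8.png

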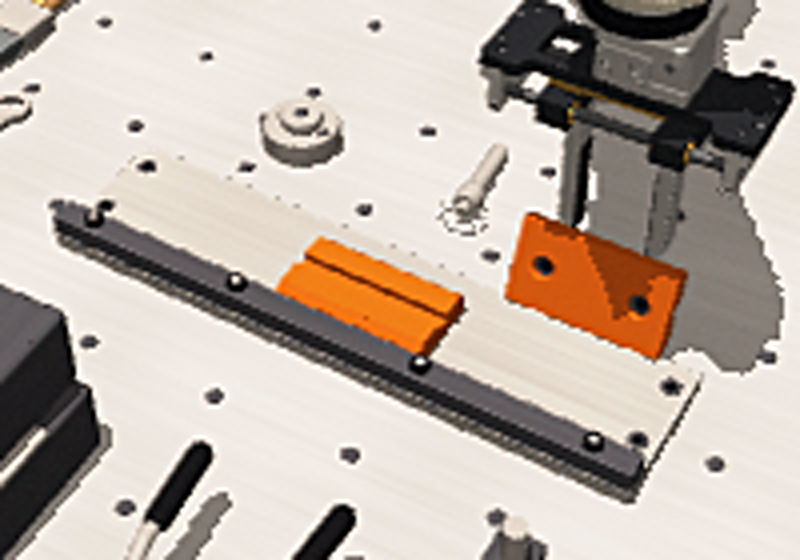

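Call:
carry_out --moves '[{"hand":50,"tx":2,"ty":0,"tz":-1.5,"roll":0},{"hand":50,"tx":2.2,"ty":0,"tz":-1.2,"roll":0},{"hand":50,"tx":2.2,"ty":0,"tz":-1,"roll":0},{"hand":50,"tx":2.2,"ty":0,"tz":-1,"roll":0},{"hand":50,"tx":0,"ty":0,"tz":0,"roll":0}]'

```text
clock: 9.6
tcp_pos: [0.5611, 0.1375, 0.0782]
tool_rot: [1.0, -0.022, 0.001, -0.0]
ft_force: [-2.2, -0.3, 5.9]
width: 0.531
```

Call:
carry_out --moves '[{"hand":50,"tx":2.4,"ty":0,"tz":-1,"roll":0},{"hand":50,"tx":2.4,"ty":0,"tz":-0.8,"roll":0},{"hand":50,"tx":0,"ty":0,"tz":0,"roll":0}]'

```text
clock: 9.85
tcp_pos: [0.5659, 0.1372, 0.08]
tool_rot: [1.0, -0.022, 0.001, -0.0]
ft_force: [-2.6, -0.1, 5.3]
width: 0.535
```

Run:
```python
from h import *
import cv2
f=grab_frame("wrist"); cv2.imwrite("pics/w9.png",f)
f=grab_frame("scene");cv2.imwrite("pics/s9.png",cv2.resize(f[150:290,240:440],None,fx=4,fy=4,interpolation=cv2.INTER_CUBIC))
```

```text
(no output)
```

View pics/w9.png

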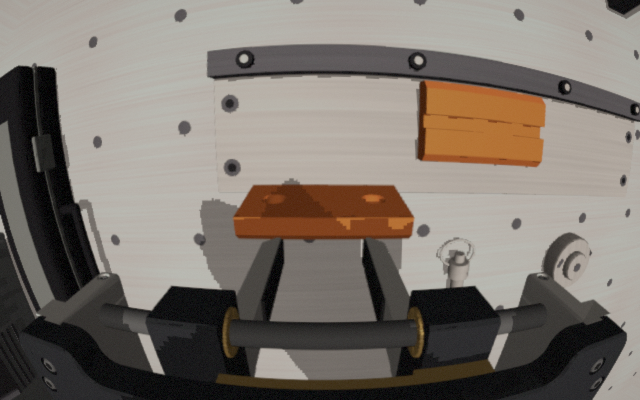

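View pics/s9.png

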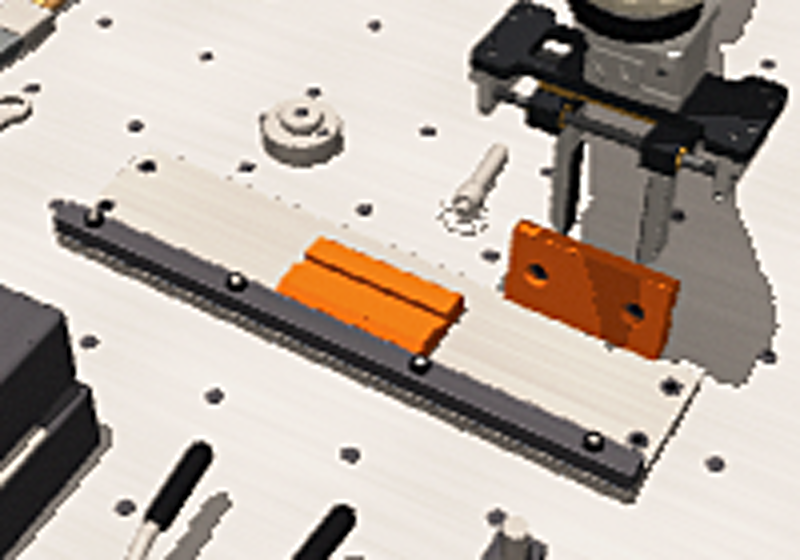

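Call:
carry_out --moves '[{"hand":50,"tx":2.4,"ty":0,"tz":-1,"roll":0},{"hand":50,"tx":2.4,"ty":0,"tz":-0.6,"roll":0},{"hand":50,"tx":2.4,"ty":0,"tz":-0.5,"roll":0},{"hand":50,"tx":0,"ty":0,"tz":0,"roll":0}]'

```text
clock: 10.28
tcp_pos: [0.5728, 0.1369, 0.0818]
tool_rot: [1.0, -0.022, 0.0, -0.0]
ft_force: [-1.9, 0.3, 4.6]
width: 0.532
```

Run:
```python
from h import *
import cv2
f=grab_frame("wrist"); cv2.imwrite("pics/w10.png",f)
f=grab_frame("scene");cv2.imwrite("pics/s10.png",cv2.resize(f[150:290,240:440],None,fx=4,fy=4,interpolation=cv2.INTER_CUBIC))
```

```text
(no output)
```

View pics/w10.png

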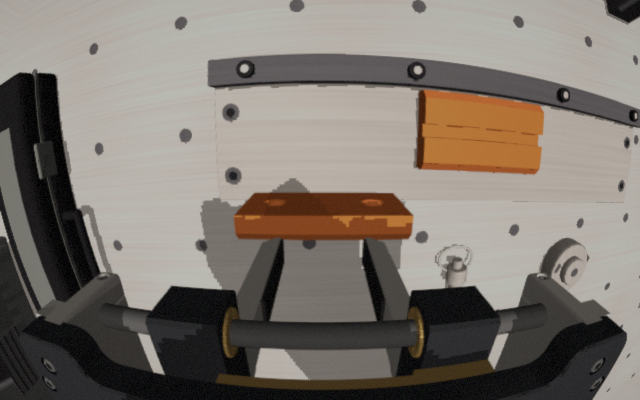

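View pics/s10.png

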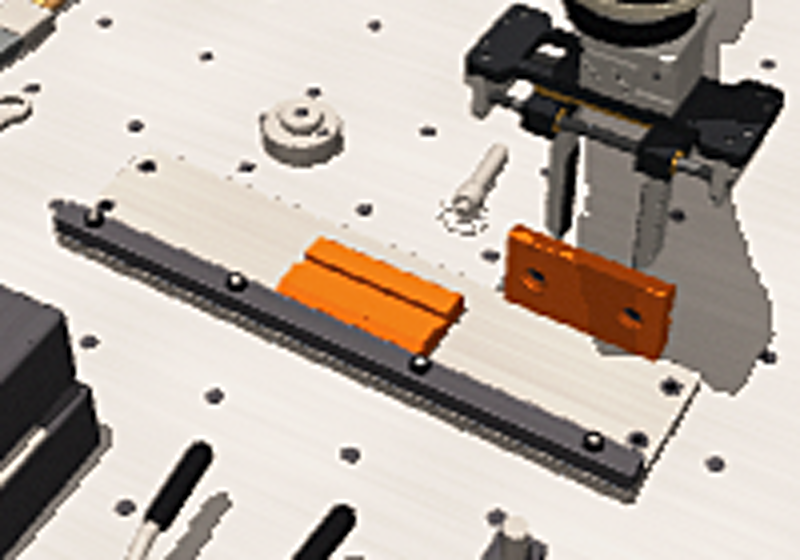

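Call:
carry_out --moves '[{"hand":50,"tx":2.5,"ty":0,"tz":-0.8,"roll":0},{"hand":50,"tx":2.5,"ty":0,"tz":-0.8,"roll":0},{"hand":50,"tx":2.5,"ty":0,"tz":-0.7,"roll":0},{"hand":50,"tx":2.5,"ty":0,"tz":-0.6,"roll":0},{"hand":50,"tx":0,"ty":0,"tz":0,"roll":0}]'

```text
clock: 10.8
tcp_pos: [0.5826, 0.1363, 0.0844]
tool_rot: [1.0, -0.023, 0.0, -0.0]
ft_force: [-0.2, 0.7, -0.1]
width: 0.535
```

Run:
```python
from h import *
import cv2
f=grab_frame("wrist"); cv2.imwrite("pics/w11.png",f)
f=grab_frame("scene");cv2.imwrite("pics/s11.png",cv2.resize(f[150:290,240:440],None,fx=4,fy=4,interpolation=cv2.INTER_CUBIC))
```

```text
(no output)
```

View pics/w11.png

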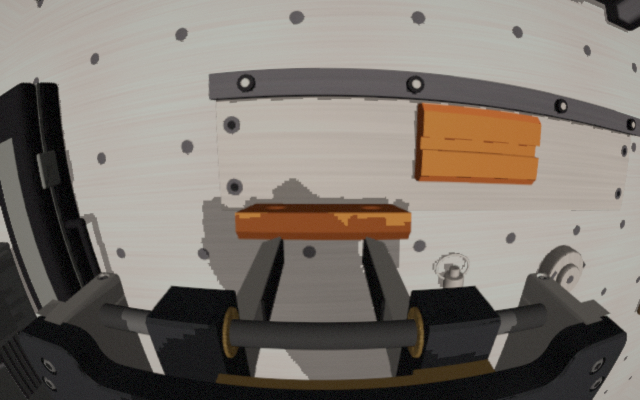

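View pics/s11.png

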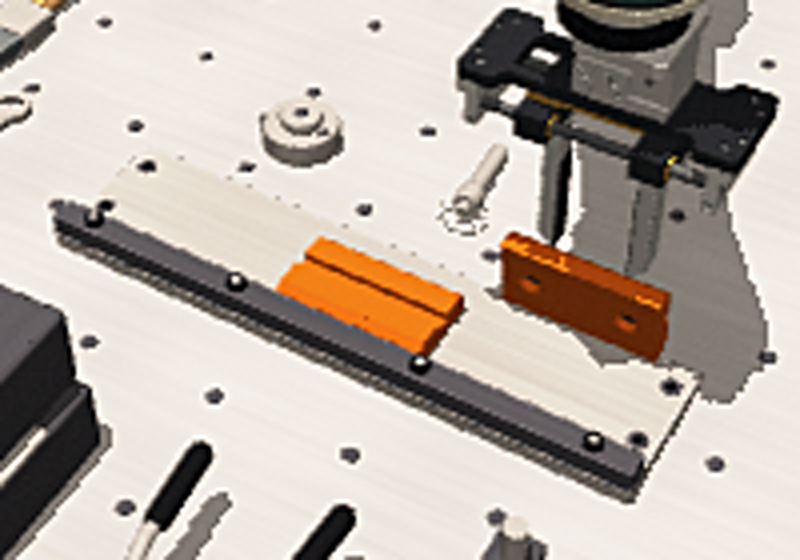

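Call:
carry_out --moves '[{"hand":50,"tx":2.5,"ty":0,"tz":0,"roll":0},{"hand":50,"tx":2.5,"ty":0,"tz":0,"roll":0},{"hand":50,"tx":2.5,"ty":0,"tz":0,"roll":0},{"hand":50,"tx":2.5,"ty":0,"tz":0,"roll":0},{"hand":50,"tx":2.5,"ty":0,"tz":0,"roll":0},{"hand":50,"tx":0,"ty":0,"tz":0,"roll":0},{"hand":50,"tx":0,"ty":0,"tz":0,"roll":0},{"hand":50,"tx":0,"ty":0,"tz":0,"roll":0}]'

```text
clock: 11.57
tcp_pos: [0.5945, 0.1359, 0.0844]
tool_rot: [1.0, -0.022, -0.0, -0.0]
ft_force: [-0.2, -0.7, -0.0]
width: 0.528
```

Run:
```python
from h import *
import cv2
f=grab_frame("wrist"); cv2.imwrite("pics/w12.png",f)
f=grab_frame("scene");cv2.imwrite("pics/s12.png",cv2.resize(f[150:290,240:440],None,fx=4,fy=4,interpolation=cv2.INTER_CUBIC))
```

```text
(no output)
```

View pics/w12.png

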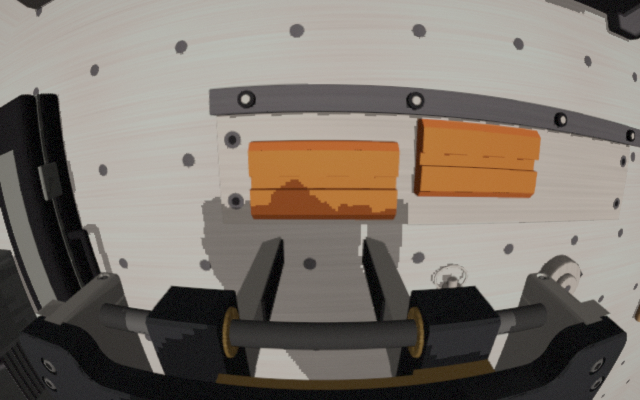

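View pics/s12.png

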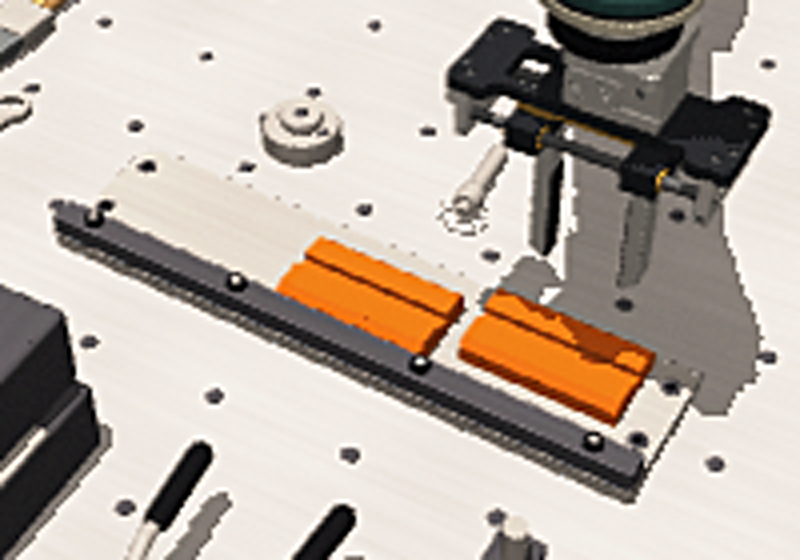

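Call:
carry_out --moves '[{"hand":50,"tx":-15,"ty":0,"tz":0,"roll":0},{"hand":50,"tx":-15,"ty":0,"tz":0,"roll":0},{"hand":50,"tx":-10,"ty":0,"tz":0,"roll":0},{"hand":50,"tx":0,"ty":0,"tz":15,"roll":0},{"hand":50,"tx":0,"ty":0,"tz":20,"roll":0},{"hand":50,"tx":0,"ty":0,"tz":14,"roll":0},{"hand":50,"tx":0,"ty":0,"tz":5,"roll":0},{"hand":50,"tx":0,"ty":0,"tz":0,"roll":0},{"hand":50,"tx":0,"ty":0,"tz":0,"roll":0}]'

```text
clock: 12.42
tcp_pos: [0.5547, 0.1379, 0.0307]
tool_rot: [1.0, -0.022, -0.0, -0.0]
ft_force: [-0.2, 0.1, 0.3]
width: 0.53
```

Call:
carry_out --moves '[{"hand":50,"tx":8,"ty":0,"tz":0,"roll":0},{"hand":50,"tx":8,"ty":0,"tz":0,"roll":0},{"hand":50,"tx":6,"ty":0,"tz":0,"roll":0},{"hand":50,"tx":4,"ty":0,"tz":0,"roll":0},{"hand":50,"tx":4,"ty":0,"tz":0,"roll":0},{"hand":50,"tx":4,"ty":0,"tz":0,"roll":0},{"hand":50,"tx":4,"ty":0,"tz":0,"roll":0},{"hand":50,"tx":4,"ty":0,"tz":0,"roll":0},{"hand":50,"tx":4,"ty":0,"tz":0,"roll":0},{"hand":50,"tx":4,"ty":0,"tz":0,"roll":0},{"hand":50,"tx":0,"ty":0,"tz":0,"roll":0}]'

```text
clock: 13.33
tcp_pos: [0.6053, 0.1353, 0.0304]
tool_rot: [1.0, -0.023, 0.0, -0.0]
ft_force: [-0.0, -1.0, -0.6]
width: 0.53
```

Call:
carry_out --moves '[{"hand":50,"tx":3,"ty":0,"tz":0,"roll":0},{"hand":50,"tx":2,"ty":0,"tz":0,"roll":0},{"hand":50,"tx":1,"ty":0,"tz":0,"roll":0},{"hand":50,"tx":1,"ty":0,"tz":0,"roll":0},{"hand":50,"tx":0,"ty":0,"tz":0,"roll":0}]'

```text
clock: 13.75
tcp_pos: [0.6116, 0.1352, 0.0304]
tool_rot: [1.0, -0.022, -0.0, -0.0]
ft_force: [-0.5, 0.1, 0.1]
width: 0.535
```

Call:
carry_out --moves '[{"hand":50,"tx":1,"ty":0,"tz":0,"roll":0},{"hand":50,"tx":1,"ty":0,"tz":0,"roll":0},{"hand":50,"tx":0.5,"ty":0,"tz":0,"roll":0},{"hand":50,"tx":0,"ty":0,"tz":0,"roll":0}]'

```text
clock: 14.08
tcp_pos: [0.6119, 0.1352, 0.0302]
tool_rot: [1.0, -0.022, -0.002, 0.0]
ft_force: [-16.0, -0.0, 11.5]
width: 0.533
```

Run:
```python
from h import *
import cv2
f=grab_frame("wrist"); cv2.imwrite("pics/w13.png",f)
```

```text
(no output)
```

View pics/w13.png

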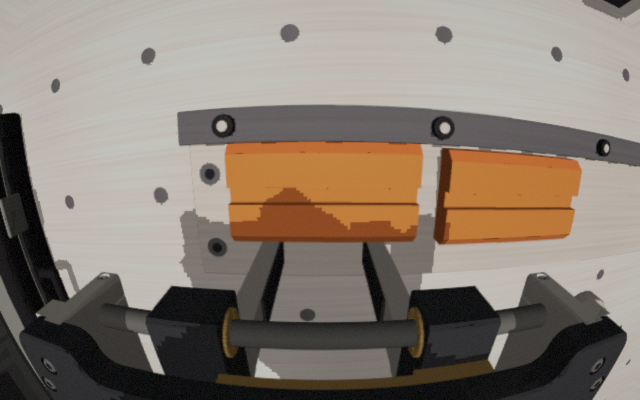

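Call:
carry_out --moves '[{"hand":50,"tx":-2,"ty":0,"tz":0,"roll":0},{"hand":50,"tx":-5,"ty":0,"tz":0,"roll":0},{"hand":50,"tx":-12,"ty":0,"tz":0,"roll":0},{"hand":50,"tx":-20,"ty":0,"tz":0,"roll":0},{"hand":50,"tx":-10,"ty":0,"tz":-15,"roll":0},{"hand":50,"tx":-10,"ty":0,"tz":-30,"roll":0},{"hand":50,"tx":-10,"ty":0,"tz":-35,"roll":0},{"hand":50,"tx":-20,"ty":0,"tz":-35,"roll":0},{"hand":50,"tx":-25,"ty":0,"tz":-30,"roll":0},{"hand":50,"tx":-25,"ty":0,"tz":-30,"roll":0},{"hand":50,"tx":-20,"ty":0,"tz":-15,"roll":0},{"hand":50,"tx":0,"ty":0,"tz":0,"roll":0},{"hand":50,"tx":0,"ty":0,"tz":0,"roll":0},{"hand":50,"tx":0,"ty":0,"tz":0,"roll":0}]'

```text
clock: 15.3
tcp_pos: [0.4556, 0.1417, 0.2201]
tool_rot: [1.0, -0.023, 0.0, 0.0]
ft_force: [-0.4, -0.4, 0.2]
width: 0.533
```

Run:
```python
from h import *
import cv2
print(get_state()["ft_force"],calibration("wrist")["T"].tolist())
f=grab_frame("wrist"); cv2.imwrite("pics/w14.png",f); cv2.imwrite("pics/w14c.png",cv2.resize(f[0:200,180:580],None,fx=2,fy=2,interpolation=cv2.INTER_CUBIC))
f=grab_frame("top");cv2.imwrite("pics/t14.png",cv2.resize(f[110:260,190:390],None,fx=4,fy=4,interpolation=cv2.INTER_CUBIC))
```

```text
[-0.39697557 -0.38383516  0.24962744] [[-0.045916315644279886, -0.9587881341986687, -0.28038724235864965, 0.5381881895607916], [-0.9989444511447133, 0.04443416471672083, 0.011644248928648787, 0.13891722153123578], [0.0012944052069873953, 0.2806259409351897, -0.959816339613677, 0.38462454393790657], [0.0, 0.0, 0.0, 1.0]]
```

View pics/w14c.png

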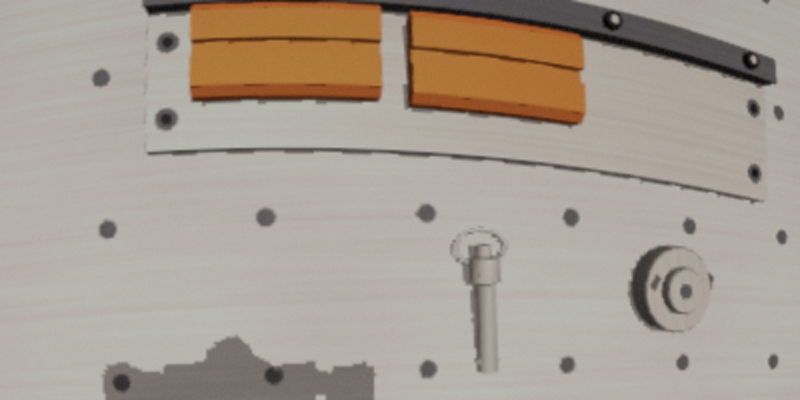

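View pics/t14.png

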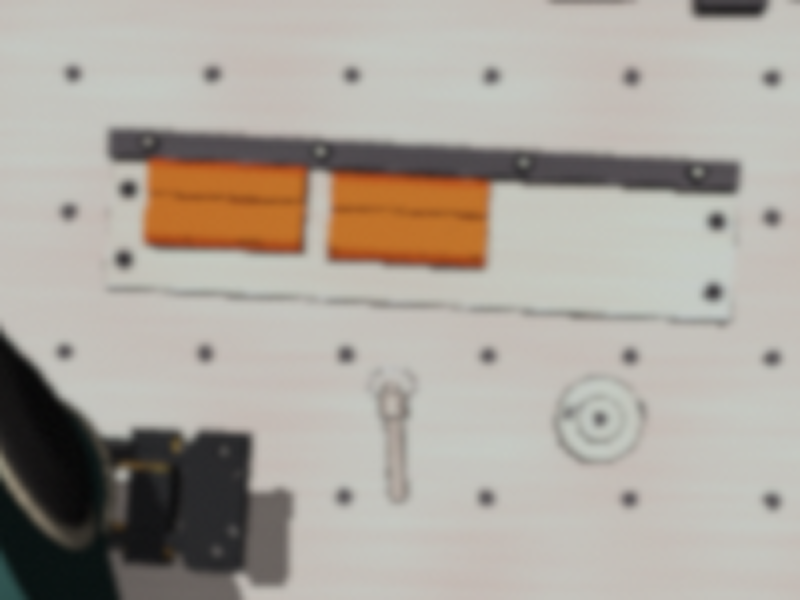

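```bash
python3 -c "
from workcell import *
print(hand_in())"
```

```text
the job is handed in; nothing more can be done
None
```

I flipped the jaw over the plate's front edge and seated it against the rear rail beside its mate. The job is handed in; no verdict was reported.

**What I did:** I squared the jaw up with two fingertips, moving it about 10 mm left to clear the mate, and pressed it against the plate's front edge. I raised its near side around the edge until it tipped over onto the plate. I then pushed it back against the rail with about 16 N and withdrew the arm.

**Last checks:**
- **Jaw position:** The final wrist and top pictures show the jaw gripping face up and parallel to the rail with no visible gap. It sits about 133 mm left of the plate's centre, inside the 166 mm limit, with a gap of roughly 15 mm to the mate.
- **Other things:** By eye, the mate, pin and puck are where they were in the first top picture. I did not re-check the wrench case, brush, wrench or bin, but the tool never went near them at working height.
- **Arm:** The gripper is clear of everything and reads about 0.5 N. The clock stood at about 15 s.

**Forces and tipping angle:**
- **Force peak:** At about 43 degrees of tilt the fingertips stuck instead of sliding. The measured force rose to about 33 N forward and 24 N vertical (about 41 N in all). It was carried by the fingertips, and I eased it by following the arc upward.
- **Tilt angles:** I judged the tipping angles from the tool position and the pictures, not from a direct measurement.

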